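# Feed a board carrier through the chute flap

## Task

With the fingertips, push the silver board carrier along the black feed deck, through the orange hanging flap, until it goes over the sill and slides down the ramp to the bottom of the catch bay. Then take the fingers back out so that the flap swings shut behind it. Only push it, never lift it, and leave the bottle, the loupe, the blue spare carrier and the screwdriver where they are.

Things in the scene. Friction and masses are not known exactly. Their poses are not given: they have to be found in the camera images.
- carrier: Silver board carrier, a flat aluminium block 64 (its x) x 76 (its y) x 18 mm high, 110 to 225 g, with two small green boards on top. Origin: centre of its underside; z up. It starts flat on the feed deck between the flared guides, its +x side towards the flap; its rear face, to be pushed, is 32 mm behind the origin (its -x).
- chute: Fixed white chute housing. Origin: on the table under the middle of the shut flap; x = feed direction (open deck, flap, catch bay; it points roughly to the robot's right), y left of it, z up. The level black deck is 75 mm above the table, 150 mm wide, from x = -150 to 35 mm. Clear side walls 5 mm thick, 105 mm high from the table, 84 mm apart, run from x = -20 to 175 mm; open above.
- sill (a point): Middle of the deck's far edge (chute x = 35 mm, 75 mm up). Beyond it a 50 degree steel ramp falls to the catch bay. The carrier tips over this edge by itself once its origin is past it, and slides down; its rear face is then just past the flap's plane, so the fingertips must follow about 5 to 15 mm under the axle.
- flap_edge (a point): Middle of the lower edge of the orange flap (80 mm wide, 4 mm thick), 79 mm from the hinge axis; 6 mm above the deck when shut.
- flap (a joint): Angle of the orange flap about the axle: 0 rad hanging shut, growing as it swings inwards towards the catch bay, to 1.45 at most. It opens inwards only, weighs 60 g and falls shut by itself within about half a second when nothing holds it.
- bottle: Bystander: small green bottle with a white label and red cap, 38 mm across, 85 mm high, standing on the table beside the chute. Origin: centre of its underside.
- loupe: Bystander: grey eye loupe, 42 mm across, 42 mm high, standing on the table beside the chute. Origin: centre of its underside.
- spare: Bystander: blue empty carrier, 64 x 76 x 18 mm, lying on the table beside the chute. Origin: centre of its underside.
- driver: Bystander: small screwdriver 140 mm long with yellow handle, lying on the table beside the chute. Origin: underside at its middle.
- guide_mouth (a point): Middle of the wide end of the two aluminium guides on the deck surface, at chute x = -145 mm; axes as the chute's. The guides are 16 mm high and 5 mm thick; the lane between them is about 144 mm wide here, narrows evenly to about 84 mm at chute x = -20 mm, and stays 84 mm wide from there on.
- axle (a point): Middle of the steel axle, 8 mm thick, across the lane at chute x = 0, 160 mm above the table and 85 mm above the deck, from which the flap hangs; two dark posts, 94 mm apart inside and 170 mm high from the table, carry it. Fingers tilted forward about 45 degrees reach under it with the gripper staying in front.
- bay (a point): Middle of the blue padded floor of the catch bay, 15 mm above the table at chute x = 130 mm. The bay is 84 mm wide and 90 mm long, behind the ramp's foot; far wall 60 mm high. The carrier ends up with its front edge down here, usually leaning back on the ramp (that is fine).
Mind the look-alikes: they are no part of the job. There is more than one size of the carrier; the job needs the middle-sized.

How it is judged:
By the outcome, as a careful person would: the job done as asked, in the order asked, and still so for the second after the job is handed in, with the robot touching nothing.
It also fails if it takes over 38 s, if anything falls off the work surface, if the arm or the gripper's body presses on something with over 40 N, if the wrist force passes 120 N, or if a joint passes its speed limit or range.

## Robot

A 7-joint arm with a two-finger parallel gripper is mounted at the origin on the work surface. World frame = base frame: x ahead of the robot, y to its left, z up, the work surface at z = 0. Lengths are in mm, angles in degrees, forces in N, time in s.
With the tool pointing down it reaches from about 425 to 800 mm from the base axis. Payload 8.3 kg.
Tool frame: the origin (TCP) lies midway between the tips of the shut fingers; the grasp point (between the pads) lies 19 mm behind it; z points along the fingers, y is the direction in which the jaws open and shut (so a half turn about z gives the same grasp; the last joint's range is limited). The gripper opens to 85 mm and grips with 20 to 120 N. Pads are 22 mm wide; open, the fingers measure 114 mm over their backs; the gripper's body (76 mm by 85 mm) begins 54 mm behind the grasp point. The pads swing forward as they close: fully open they stand 13 mm farther back than shut.
Start: joints at [60.281, 21.967, 0.94, 78.501, -0.361, 79.538, -2.664], TCP at [275.145, -561.158, 231.279] pointing down, gripper open.
Joint ranges: [-169.22, 169.22], [-14.56, 117.87], [-87.37, 89.26], [10.42, 133.3], [-82.24, 262.24], [0.94, 117.77], [-172.7, 172.7]. Speed limits (degrees/s): [136.94, 136.94, 172.46, 172.46, 180, 180, 180].

## Interface

Orientations are given as [roll, pitch, yaw] about the fixed x, y, z axes, in that order (R = Rz(yaw) Ry(pitch) Rx(roll)).
In Python, from rig import bot gives the robot as it stands.
- The arm moves only by the tool apply_moves, never from a script. Its argument "moves" is a list of rows, each a list of 3 entries, a list of its own where there are three numbers: the opening, from 0 (shut) to 1 (fully open), then the shift along the world's x, y, z each as a share of 0.25 m, from -1 to 1, then the turn, a rotation vector about the world's x, y, z each as a share of 90 degrees, from -1 to 1. In form: [[claw, [x, y, z], [ax, ay, az]], ...]. A call has 1 to 10 rows; each row is the pose to reach, as a shift and turn from the pose commanded when the call began; what a row does not reach only later rows make up. A row lasts 1/10 s, in which the tool goes at most 50 mm and 8.59 degrees, less where a joint would pass 70% of its speed; a pose out of reach is approached as far as the arm can. A call with a number of a shift or a turn outside -1 to 1 is refused whole. A call with a gripper value outside its range is refused whole. The fingers move at their own pace and stop on an object; "force" is the grip in N (left out, the last holds). Time passes only in rows, so rows that repeat a pose let the fingers close. It gives the time, the measured TCP pose, the force and the opening at its end, in the units of the state.
- bot.observe(): the state, without advancing time (a new reading comes with each control period).
- bot.read_camera(name): name is "scene" or "top" or "wrist"; returns a dict with "frame" (384x512x3 uint8, red, green, blue), "z_map" (384x512 float32, mm along the optical axis (not along the pixel's ray), 0 where there is no reading), "camera_matrix" (3x3 intrinsics, pixels), "world_to_cam" (4x4, takes a point from world to camera coordinates). Camera axes: x right, y up, looking along -z (the intrinsics and any distortion apply to the point x, -y, -z); pixel columns grow to the right and rows downward; lengths in mm; the calibration is good to about 2 mm. A picture is of the moment at which its call begins.
- bot.hand_in(): hands the job in, once; it reports no verdict.
Trained networks look in a picture, given as the dict that the camera call returned (one of the last four; its "shot" number tells which), for a name from the list of things; names that differ only in an ending like _2 or _b are one class to them, and where a whole thing is asked for, a point or a joint stands for the part that bears it (a point fixed in the world has none). Each returns a list of dicts, best first, with "confidence" (0 to 1); they miss things now and then, are a little off and sometimes report something else, mostly with a low value. They report only what shows in the picture. A call takes as long as a camera call. They do not tell look-alikes from the thing itself.
- bot.spot_in(picture, query): "bbox" ([centre column, centre row, width, height] in pixels, round what is visible of it).
- bot.cut_out(picture, query): "region" (384x512 bool, what is visible of it) and "bbox" ([centre column, centre row, width, height] in pixels, round what is visible of it).
- bot.tip_of(picture, query): "centre" ([column, row] in pixels: a listed point, or the origin of a listed thing).
The state is a dict: "clock": time; "joint_pos": joint angles; "qvel": joint speeds; "tau": joint torques, N m; "ee_pos": TCP position; "eef_rot": TCP orientation; "wrist_force": force on the tool from outside, world axes, zero at the start; "ft_torque": the same for the moment, N m; "finger_gap": opening from 0.0 (shut) to 1.0 (fully open).
Only numpy, scipy, OpenCV 4.12 (cv2) and the standard library are available. Lean on these libraries where they do the work, as an engineer would, in place of code of your own. Each camera call takes 0.05 s, during which the arm holds its last target. There are 200 camera calls.

## Working session

There is one attempt and no reset: what is moved stays moved. The work goes in short steps, Python scripts to look and compute and a tool call to move; the robot and the scene stay as the last step left them, time stands still between calls to the robot, and variables do not carry over. Pictures are saved under pics/ and viewed, about 8 in all and at most 12, crops included, and the job is handed in when it is done.

Besides the shell and the picture viewer there is one more tool, called after "Call:" as a command line: name --argument value ..., lists and objects as JSON in quotes. apply_moves: Moves the arm, as the interface text tells. Its arguments: {"type":"object","properties":{"moves":{"type":"array","items":{"type":"array"}},"force":{"type":"number"}},"required":["moves"]}

```bash
mkdir -p pics
cat > h.py <<'E'
import numpy as np, cv2
from rig import bot
def world(p,uv,z=None):
    """pixel -> world, by depth (z None) or on plane world z"""
    K=p["camera_matrix"];T=np.linalg.inv(p["world_to_cam"]);u,v=uv
    d=np.array([(u-K[0,2])/K[0,0],-(v-K[1,2])/K[1,1],-1.])
    if z is None:
        return T[:3,:3]@(d*p["z_map"][int(round(v)),int(round(u))])+T[:3,3]
    r=T[:3,:3]@d; return T[:3,3]+r*(z-T[2,3])/r[2]
def pix(p,X):
    K=p["camera_matrix"];c=(p["world_to_cam"]@np.append(X,1))[:3]
    return np.array([K[0,2]+K[0,0]*c[0]/-c[2],K[1,2]+K[1,1]*-c[1]/-c[2]])
E
python3 - <<'E'
from h import *
s=bot.observe();print(s)
im=[]
for c in("scene","top"):
    p=bot.read_camera(c);im.append(p["frame"])
    np.savez(f"{c}.npz",**{k:v for k,v in p.items() if isinstance(v,np.ndarray)})
    for q in("carrier","spare","bottle","loupe","driver","chute"):
        print(c,q,[(np.round(d["bbox"]).astype(int).tolist(),round(d["confidence"],2),world(p,d["bbox"][:2]).round().tolist()) for d in bot.spot_in(p,q)])
    for q in("carrier","sill","flap_edge","guide_mouth","axle","bay","chute"):
        print(c,q,[(np.round(d["centre"]).tolist(),round(d["confidence"],2),world(p,d["centre"]).round().tolist()) for d in bot.tip_of(p,q)][:3])
for i,c in zip(im,("scene","top")): cv2.imwrite(f"pics/{c}0.png",cv2.resize(i[:,:,::-1],(768,576),interpolation=cv2.INTER_CUBIC))
E
```

```text
{'clock': 0.0, 'joint_pos': array([60.2809576 , 22.0169141 ,  0.93652525, 78.56244015, -0.36005687,
       79.53731569, -2.66573554]), 'qvel': array([ 0.08964305,  0.00598295,  0.00340091, -0.01916278,  0.03536637,
        0.07308789, -0.05084737]), 'tau': array([ 4.73772943e-04, -6.27595997e+01,  8.44258815e-01, -3.71832025e+01,
        1.62536104e-02,  1.39934983e-02,  1.84215924e-05]), 'ee_pos': array([ 274.92865384, -560.71823621,  230.25161694]), 'eef_rot': array([-1.79886181e+02,  2.42798226e-03,  2.61189852e+01]), 'wrist_force': array([ 0.26776967,  0.03952544, -0.26195601]), 'ft_torque': array([ 2.03550855e-02, -4.39488562e-05,  1.67169349e-02]), 'finger_gap': 0.9967095893437201}
scene carrier [([316, 280, 24, 20], 0.98, [567.0, 249.0, 10.0]), ([249, 324, 58, 49], 0.95, [747.0, 228.0, 24.0]), ([242, 226, 44, 33], 0.8, [616.0, 89.0, 96.0])]
scene spare [([134, 249, 41, 32], 0.89, [767.0, -96.0, 18.0])]
scene bottle [([180, 254, 16, 39], 0.83, [732.0, 22.0, 54.0])]
scene loupe [([276, 208, 14, 13], 0.59, [471.0, 58.0, 41.0]), ([180, 255, 17, 36], 0.55, [733.0, 25.0, 54.0])]
sce
[... 1035 characters left out ...]
([325, 271, 14, 63], 0.92, [422.0, -127.0, 1.0])]
top chute [([286, 184, 153, 76], 0.62, [602.0, -28.0, 77.0])]
top carrier [([240.0, 182.0], 0.79, [598.0, 71.0, 95.0]), ([179.0, 133.0], 0.65, [727.0, 226.0, 24.0]), ([169.0, 196.0], 0.64, [578.0, 239.0, 8.0])]
top sill [([296.0, 188.0], 0.67, [595.0, -51.0, 70.0])]
top flap_edge []
top guide_mouth [([212.0, 180.0], 0.9, [605.0, 135.0, 72.0])]
top axle [([281.0, 175.0], 0.94, [598.0, -12.0, 166.0]), ([280.0, 190.0], 0.65, [569.0, -11.0, 166.0])]
top bay [([330.0, 195.0], 0.6, [595.0, -136.0, 12.0]), ([245.0, 247.0], 0.57, [463.0, 56.0, 43.0]), ([270.0, 140.0], 0.48, [708.0, 9.0, 53.0])]
top chute [([277.0, 190.0], 0.81, [570.0, -6.0, 159.0])]
```

View pics/scene0.png

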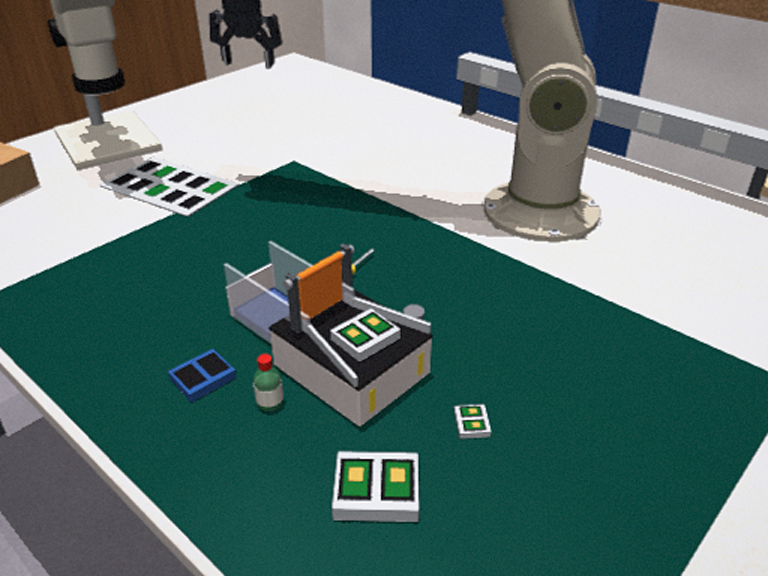

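View pics/top0.png

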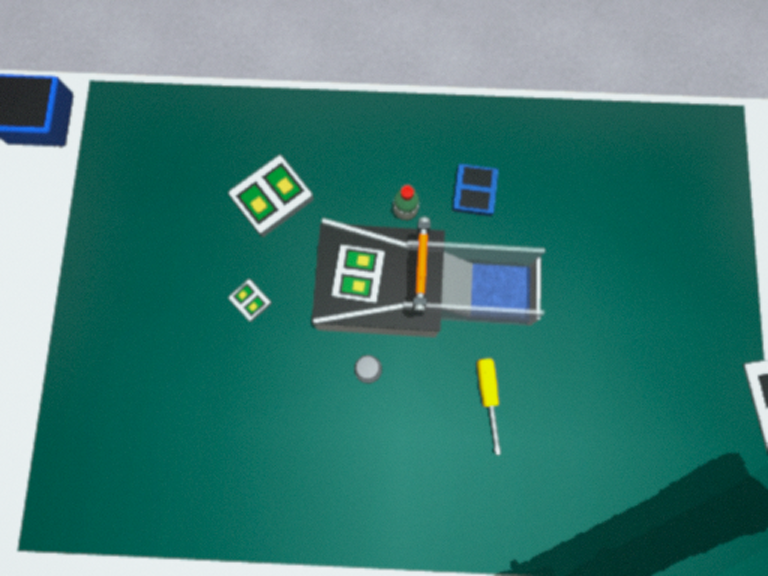

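The silver carrier on the deck is at about (358,272) in the enlarged top picture. The large and small look-alikes are on the mat at (270,193) and (249,299), and the shut orange flap is at (421,262). Next I'll measure the chute and carrier poses from depth.

Run:
```python
from h import *
def cloud(p):
    K=p["camera_matrix"];T=np.linalg.inv(p["world_to_cam"]);z=p["z_map"]
    v,u=np.mgrid[:384,:512]
    c=np.stack([(u-K[0,2])/K[0,0]*z,-(v-K[1,2])/K[1,1]*z,-z],-1)
    return c@T[:3,:3].T+T[:3,3]
for c in("top","scene"):
    p=dict(np.load(c+".npz"));W=cloud(p);roi=(abs(W[...,0]-600)<110)&(W[...,1]<170)&(W[...,1]>-210)
    def sel(a,b): return W[roi&(W[...,2]>a)&(W[...,2]<b)]
    for n,a,b in(("deck",69,81),("all>60",60,120),("posts",150,185),("carrier/guides",87,98)):
        P=sel(a,b)
        if len(P)<5: print(c,n,len(P));continue
        r=cv2.minAreaRect(P[:,:2].astype(np.float32));print(c,n,len(P),np.round(r[0],1),np.round(r[1],1),round(r[2],2),"z",np.median(P[:,2]).round(1))
    P=sel(158,185)
    if c=="top":
        f=np.polyfit(P[:,0],P[:,1],1);print("axle ang",f,P[:,0].min(),P[:,0].max())
    q=bot.read_camera(c);
    ds=[d for d in bot.cut_out(q,"carrier")]
    for d in ds:
        m=d["region"]&(W[...,2]>87)&(W[...,2]<100)
        if m.sum()<50: continue
        m=m.astype(np.uint8);ct=max(cv2.findContours(m,cv2.RETR_EXTERNAL,cv2.CHAIN_APPROX_NONE)[0],key=len)[:,0]
        g=np.array([world(p,x,93)[:2] for x in ct],np.float32);r=cv2.minAreaRect(g)
        print(c,"carrier",d["confidence"],np.round(r[0],1),np.round(r[1],1),round(r[2],2),m.sum())
    # image-based orange flap / yellow
    f=q["frame"].astype(int)
    if c=="top":
        o=cv2.cvtColor(q["frame"],cv2.COLOR_RGB2HSV);mo=(o[...,0]>5)&(o[...,0]<16)&(o[...,1]>180)&(W[...,2]>60)
        v,u=np.nonzero(mo);print("flap px",u.min(),u.max(),v.min(),v.max(), "W", W[mo].mean(0).round(1), W[mo].min(0).round(),W[mo].max(0).round())
    big=cv2.resize(q["frame"][140:225,190:390] if c=="top" else q["frame"][150:290,130:300],None,fx=4 if c=="top" else 4,fy=4,interpolation=cv2.INTER_CUBIC)
    cv2.imwrite(f"pics/{c}1.png",big[:,:,::-1])
```

```text
top deck 3929 [598.3 -24.5] [325.1 150.8] 89.1 z 74.7
top all>60 6485 [598.5 -26.5] [329.1 152.9] 89.1 z 75.9
top posts 402 [598.3 -12.4] [ 15.7 124.3] 89.36 z 164.8
top carrier/guides 1548 [597.3 -27.2] [318.5 152.9] 88.67 z 92.7
axle ang [-0.02187911  1.07112665] 536.122957874012 660.4070340973236
top carrier 0.92 [597.3  74.8] [63.9 76.5] 83.6 1033
flap px 270 284 132 194 W [608.5 -10.7 138.2] [561. -23.  71.] [717.  11. 166.]
scene deck 2509 [597.1 -24.7] [327.5 153.3] 88.69 z 75.0
scene all>60 5634 [597.  -25.6] [329.9 156. ] 89.09 z 79.0
scene posts 404 [596.9 -11.9] [ 17.3 126.8] 88.55 z 163.2
scene carrier/guides 1516 [597.8 -27.2] [321.4 155.8] 89.45 z 92.6
scene carrier 0.6 [600.2  78.5] [67.9 81.2] 82.17 745
scene carrier 0.31 [592.  -10.7] [15.5 73.7] 88.92 116
scene carrier 0.21 [552.7  42.5] [ 72.2 182. ] 33.2 808
```

View pics/top1.png

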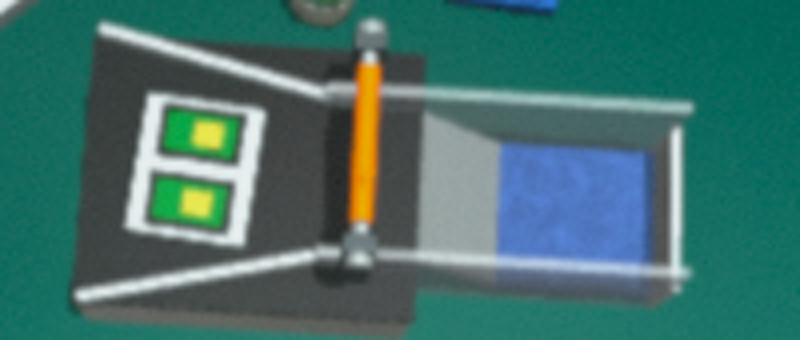

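The chute origin is at about (597.8, -12), with the feed direction (-0.018, -1). The carrier is at about (597.5, 75), turned about 5° from the feed direction, and its rear face is near y = 107. I'll go over everything high and stage behind it.

Call:
apply_moves --moves '[[0.45, [0.3, 0.3, 0.4], [0, 0, 0.1]], [0.45, [0.9, 0.92, 0.5], [0, 0, 0.35]], [0.45, [0.9, 0.92, 0.5], [0, 0, 0.35]], [0.45, [0.9, 0.92, 0.5], [0, 0, 0.35]], [0.45, [0.9, 0.92, 0.5], [0, 0, 0.35]], [0.45, [0.9, 0.92, 0.5], [0, 0, 0.35]], [0.45, [0.9, 0.92, 0.5], [0, 0, 0.35]], [0.45, [0.9, 0.92, 0.5], [0, 0, 0.35]]]'

```text
clock: 2.4
ee_pos: [505.9, -323.7, 358.5]
eef_rot: [179.8, -0.3, 58.3]
wrist_force: [-1.1, 0.7, -0.3]
finger_gap: 0.45
```

Call:
apply_moves --moves '[[0.45, [0.38, 0.98, 0], [0, 0, 0.35]], [0.45, [0.38, 0.98, 0], [0, 0, 0.35]], [0.45, [0.38, 0.98, 0], [0, 0, 0.35]], [0.45, [0.38, 0.98, 0], [0, 0, 0.35]], [0.45, [0.38, 0.98, 0], [0, 0, 0.35]], [0.45, [0.38, 0.98, 0], [0, 0, 0.35]], [0.45, [0.38, 0.98, 0], [0, 0, 0.35]]]'

```text
clock: 3.1
ee_pos: [595.7, -82.8, 356.0]
eef_rot: [-180.0, -0.1, 89.4]
wrist_force: [-0.5, -0.6, -0.7]
finger_gap: 0.448
```

Call:
apply_moves --moves '[[0.45, [0, 0.98, 0], [-0.44, 0, 0]], [0.45, [0, 0.98, 0], [-0.44, 0, 0]], [0.45, [0, 0.98, 0], [-0.44, 0, 0]], [0.45, [0, 0.98, 0], [-0.44, 0, 0]], [0.45, [0, 0.98, 0], [-0.44, 0, 0]], [0.45, [0, 0.98, 0], [-0.44, 0, 0]], [0.45, [0, 0.98, 0], [-0.44, 0, 0]]]'

```text
clock: 3.8
ee_pos: [595.2, 160.5, 353.9]
eef_rot: [179.6, 39.7, 89.2]
wrist_force: [0.4, -1.0, 1.0]
finger_gap: 0.447
```

Call:
apply_moves --moves '[[0.45, [0.02, 0, -0.2], [0, 0, 0]], [0.45, [0.02, 0, -0.4], [0, 0, 0]], [0.45, [0.02, 0, -0.6], [0, 0, 0]], [0.45, [0.02, 0, -0.8], [0, 0, 0]], [0.45, [0.02, 0, -0.96], [0, 0, 0]], [0.45, [0.02, 0, -0.96], [0, 0, 0]], [0.45, [0.02, 0, -0.96], [0, 0, 0]]]'

```text
clock: 4.5
ee_pos: [601.4, 155.8, 118.4]
eef_rot: [179.2, 39.6, 88.5]
wrist_force: [-0.1, 0.9, 1.6]
finger_gap: 0.451
```

Run:
```python
from h import *
s=bot.observe();print(s["ee_pos"],s["eef_rot"],s["joint_pos"].round(1))
a=bot.read_camera("scene");b=bot.read_camera("wrist");t=bot.read_camera("top")
f=lambda p,r0,r1,c0,c1:cv2.resize(p["frame"][r0:r1,c0:c1],(400,300),interpolation=cv2.INTER_CUBIC)
im=np.vstack([np.hstack([f(a,130,280,160,360),f(b,0,384,0,512)]),np.hstack([f(t,110,260,180,380),f(a,0,384,0,512)])])
cv2.imwrite("pics/stage.png",im[:,:,::-1])
for q,p in(("scene",a),("top",t)): print(q,pix(p,s["ee_pos"]))
```

```text
[601.42073752 155.76570254 118.35209382] [179.15889987  39.63308068  88.51561611] [-20.8  43.2 -23.6  74.   44.   96.3 -51. ]
scene [271.44915791 228.20900378]
top [199.26040823 175.81334223]
```

View pics/stage.png

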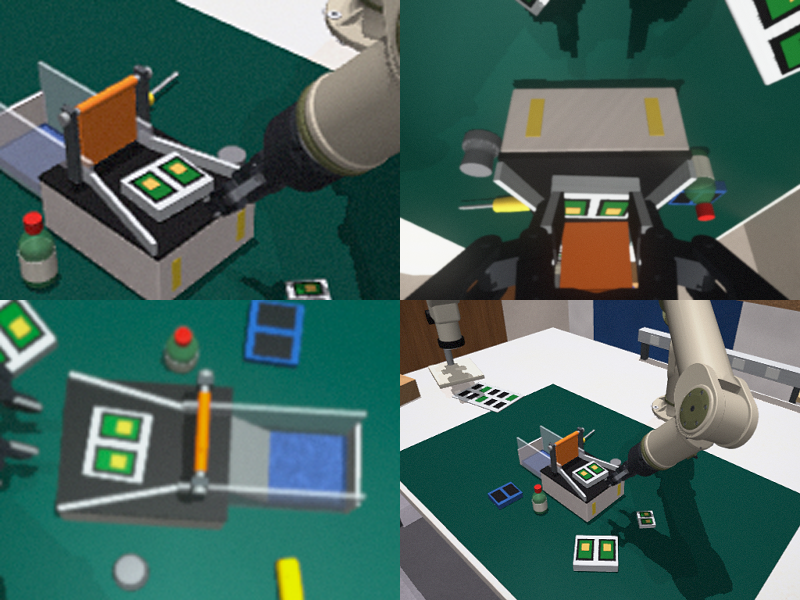

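The staging view shows the fingers behind the deck's open end, centred on the lane, with the carrier in front of them and clear of everything else. Now I'll lower them.

Call:
apply_moves --moves '[[0.45, [0, 0, -0.06], [0, 0, 0]], [0.45, [0, 0, -0.12], [0, 0, 0]], [0.45, [0, 0, -0.12], [0, 0, 0]], [0.45, [0, 0, -0.12], [0, 0, 0]]]'

```text
clock: 5.05
ee_pos: [599.7, 158.6, 85.4]
eef_rot: [179.4, 39.7, 89.0]
wrist_force: [-0.0, 0.4, -0.0]
finger_gap: 0.447
```

Run:
```python
from h import *
p=bot.read_camera("wrist");z=p["z_map"]
s=bot.observe();R=None
from scipy.spatial.transform import Rotation as Ro
K=p["camera_matrix"];T=np.linalg.inv(p["world_to_cam"])
v,u=np.mgrid[:384,:512]
W=np.stack([(u-K[0,2])/K[0,0]*z,-(v-K[1,2])/K[1,1]*z,-z],-1)@T[:3,:3].T+T[:3,3]
Rm=Ro.from_euler("xyz",s["eef_rot"],degrees=True).as_matrix()
L=(W-s["ee_pos"])@Rm
m=(z>0)&(abs(L[...,1])<60)&(abs(L[...,0])<60)&(L[...,2]<5)&(L[...,2]>-120)
print(s["clock"],s["ee_pos"],m.sum())
for a in range(-120,5,10):
    q=L[m&(L[...,2]>=a)&(L[...,2]<a+10)]
    if len(q): print(a,len(q),q[:,0].min().round(),q[:,0].max().round(),q[:,1].min().round(),q[:,1].max().round(), W[m&(L[...,2]>=a)&(L[...,2]<a+10)][:,2].min().round())
im=p["frame"];print(im.shape)
```

```text
5.1 [600.00247354 158.88524333  86.00384776] 29001
-90 1510 13.0 19.0 -59.0 58.0 136.0
-80 8234 4.0 19.0 -60.0 60.0 128.0
-70 4545 -10.0 18.0 -58.0 57.0 124.0
-60 8475 -13.0 14.0 -55.0 53.0 116.0
-50 2009 -10.0 14.0 -51.0 50.0 109.0
-40 1687 -12.0 12.0 -34.0 32.0 102.0
-30 1190 -11.0 12.0 -34.0 32.0 94.0
-20 967 -11.0 12.0 -33.0 32.0 86.0
-10 384 -11.0 11.0 -33.0 31.0 82.0
(384, 512, 3)
```

Call:
apply_moves --moves '[[0.15, [0, 0, -0.01], [0, 0, 0]], [0.15, [0, 0, -0.018], [0, 0, 0]], [0.15, [0, 0, -0.018], [0, 0, 0]], [0.15, [0, -0.06, -0.018], [0, 0, 0]], [0.15, [0, -0.06, -0.018], [0, 0, 0]]]'

```text
clock: 5.6
ee_pos: [600.7, 140.7, 82.2]
eef_rot: [179.2, 39.7, 88.6]
wrist_force: [-0.1, -0.6, 0.3]
finger_gap: 0.153
```

```bash
cat > tip.py <<'E'
from h import *
from scipy.spatial.transform import Rotation as Ro
p=bot.read_camera("wrist");z=p["z_map"];s=bot.observe()
K=p["camera_matrix"];T=np.linalg.inv(p["world_to_cam"])
v,u=np.mgrid[:384,:512]
W=np.stack([(u-K[0,2])/K[0,0]*z,-(v-K[1,2])/K[1,1]*z,-z],-1)@T[:3,:3].T+T[:3,3]
L=(W-s["ee_pos"])@Ro.from_euler("xyz",s["eef_rot"],degrees=True).as_matrix()
m=(z>0)&(abs(L[...,1])<60)&(abs(L[...,0])<60)&(L[...,2]<5)&(L[...,2]>-120)
print(s["clock"],s["ee_pos"],s["wrist_force"].round(1),s["finger_gap"])
for a in list(range(-90,0,10)):
    k=m&(L[...,2]>=a)&(L[...,2]<a+10);q=L[k]
    if len(q): print(a,len(q),np.r_[q[:,0].min(),q[:,0].max(),q[:,1].min(),q[:,1].max()].round(),"Wz",W[k][:,2].min().round(1),W[k][:,2].max().round(1),"Wy",W[k][:,1].min().round(1), "Lz",q[:,2].max().round(1))
d=(abs(W[...,0]-600)<35)&(W[...,1]<135)&(W[...,1]>30)
c=W[d&(W[...,2]>88)&(W[...,2]<98)];k=W[d&(abs(W[...,2]-75)<4)]
print("carrier top n",len(c),c.mean(0).round(1) if len(c) else "", c[:,1].max() if len(c) else "", "deck",np.median(k[:,2]) if len(k) else "")
E
python3 tip.py
```

```text
5.65 [600.55205971 141.58246165  82.24239324] [-0.8 -0.1  0.4] 0.14837701569209616
-90 1499 [ 12.  18. -51.  52.] Wz 132.6 136.9 Wy 201.1 Lz -80.0
-80 8364 [  1.  17. -58.  57.] Wz 125.2 137.0 Wy 186.5 Lz -70.0
-70 5200 [-11.  17. -53.  51.] Wz 120.7 135.9 Wy 171.2 Lz -60.0
-60 8285 [-14.  13. -45.  45.] Wz 112.5 135.7 Wy 163.8 Lz -50.0
-50 2541 [-14.  13. -39.  39.] Wz 105.9 128.7 Wy 160.7 Lz -40.0
-40 1256 [-13.  11. -22.  22.] Wz 98.7 119.0 Wy 155.0 Lz -30.0
-30 997 [-12.  11. -20.  20.] Wz 90.9 111.2 Wy 149.7 Lz -20.0
-20 824 [-12.  11. -20.  20.] Wz 83.4 103.2 Wy 142.4 Lz -10.0
-10 364 [-12.  11. -20.  19.] Wz 78.3 93.7 Wy 135.7 Lz -0.1
carrier top n 1039 [598.7  88.1  93. ] 110.35941922817287 deck 75.96481027732158
```

Fingertip geometry measured: they sit low behind the rear face, and the upper corner is about 14 mm above the deck. I'll start pushing.

Call:
apply_moves --moves '[[0.15, [0, -0.04, 0.003], [0, 0, 0]], [0.15, [-0.001, -0.08, 0.003], [0, 0, 0]], [0.15, [-0.002, -0.11, 0.003], [0, 0, 0]], [0.15, [-0.003, -0.14, 0.003], [0, 0, 0]], [0.15, [-0.003, -0.17, 0.003], [0, 0, 0]], [0.15, [-0.004, -0.2, 0.003], [0, 0, 0]], [0.15, [-0.004, -0.23, 0.003], [0, 0, 0]], [0.15, [-0.005, -0.26, 0.003], [0, 0, 0]], [0.15, [-0.005, -0.26, 0.003], [0, 0, 0]]]'

```text
clock: 6.55
ee_pos: [599.0, 76.9, 82.7]
eef_rot: [179.3, 39.7, 88.7]
wrist_force: [0.8, 0.4, -0.3]
finger_gap: 0.151
```

```bash
cat > look.py <<'E'
from h import *; import sys
s=bot.observe();print(s["clock"],s["ee_pos"].round(1),s["eef_rot"].round(1),s["wrist_force"].round(1))
a=bot.read_camera("scene");b=bot.read_camera("wrist");t=bot.read_camera("top")
f=lambda p,r0,r1,c0,c1:cv2.resize(p["frame"][r0:r1,c0:c1],(400,300),interpolation=cv2.INTER_CUBIC)
im=np.vstack([np.hstack([f(a,150,270,170,330),f(b,90,384,60,452)]),np.hstack([f(t,125,245,200,360),f(a,0,384,0,512)])])
cv2.imwrite(sys.argv[1],im[:,:,::-1])
E
python3 look.py pics/p1.png
```

```text
6.55 [599.   76.9  82.7] [179.3  39.7  88.7] [ 0.8  0.4 -0.3]
```

View pics/p1.png

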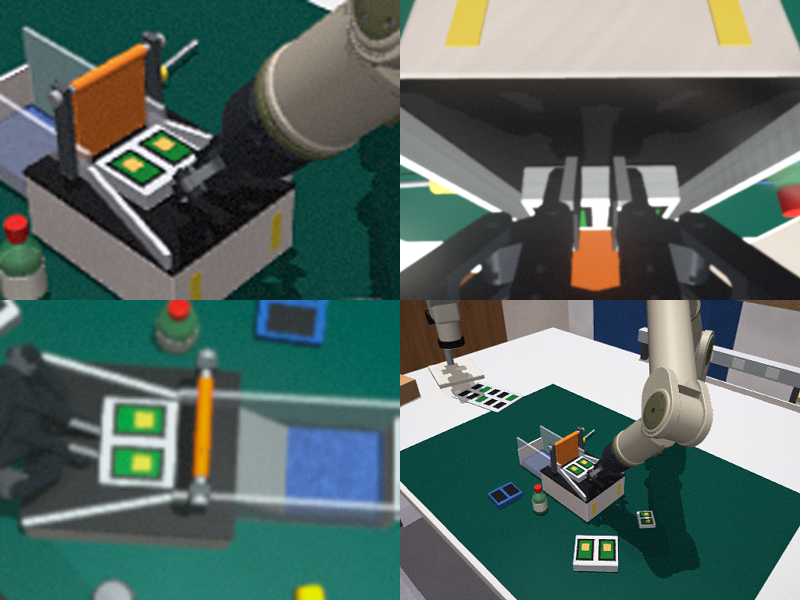

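The carrier has squared up against both fingertips and its front is close to the flap. I'll check its position across the lane numerically.

```bash
cat > car.py <<'E'
from h import *
p=bot.read_camera("top");s=bot.observe();print(s["clock"],s["ee_pos"].round(1))
K=p["camera_matrix"];T=np.linalg.inv(p["world_to_cam"]);z=p["z_map"];v,u=np.mgrid[:384,:512]
W=np.stack([(u-K[0,2])/K[0,0]*z,-(v-K[1,2])/K[1,1]*z,-z],-1)@T[:3,:3].T+T[:3,3]
f=p["frame"].astype(int)
m=((f.min(-1)>150)|((f[...,1]>f[...,0]+30)&(f[...,1]>f[...,2]+30)&(f[...,1]>80))|((f[...,0]>150)&(f[...,2]<120)&(f[...,1]>130)))
m&=(abs(W[...,2]-93)<5)&(abs(W[...,0]-598)<60)&(W[...,1]>0)&(W[...,1]<110)
m=cv2.morphologyEx(m.astype(np.uint8),cv2.MORPH_OPEN,np.ones((9,9)))
c=max(cv2.findContours(m,0,1)[0],key=cv2.contourArea)[:,0]
g=np.array([world(p,x,93)[:2] for x in c],np.float32);r=cv2.minAreaRect(g);print(np.round(r[0],1),np.round(r[1],1),round(r[2],1))
print("lane centre x there",597.8+.018*(r[0][1]+12))
E
python3 car.py
```

```text
6.75 [598.8  78.9  82.4]
[581.5  40.6] [21.8 34.2] 2.5
lane centre x there 598.7465827178954
```

```bash
cat > car.py <<'E'
from h import *
p=bot.read_camera("top");s=bot.observe();print(s["clock"],s["ee_pos"].round(1))
hsv=cv2.cvtColor(p["frame"],cv2.COLOR_RGB2HSV)
m=(hsv[...,0]>45)&(hsv[...,0]<75)&(hsv[...,1]>130)&(hsv[...,2]>90)
a=pix(p,[640,100,93]);b=pix(p,[555,-60,93]);k=np.zeros_like(m)
k[int(a[1]):int(b[1]),int(a[0]):int(b[0])]=1;m&=k
ct=np.concatenate([c for c in cv2.findContours(m.astype(np.uint8),0,1)[0] if len(c)>5])[:,0]
g=np.array([world(p,x,93)[:2] for x in ct],np.float32);r=cv2.minAreaRect(g);print(m.sum(),np.round(r[0],1),np.round(r[1],1),round(r[2],1))
print("lane centre x there",597.8+.018*(r[0][1]+12))
E
python3 car.py
```

```text
6.8 [598.8  79.   82.4]
267 [601.3  39.3] [37.6 60.7] 89.5
lane centre x there 598.7228805389403
```

Call:
apply_moves --moves '[[0.15, [-0.001, -0.03, 0], [0, 0, 0]], [0.15, [-0.002, -0.06, 0], [0, 0, 0]], [0.15, [-0.003, -0.09, 0], [0, 0, 0]], [0.15, [-0.003, -0.12, 0], [0, 0, 0]], [0.15, [-0.004, -0.15, 0], [0, 0, 0]], [0.15, [-0.004, -0.18, 0], [0, 0, 0]], [0.15, [-0.005, -0.21, 0], [0, 0, 0]], [0.15, [-0.005, -0.24, 0], [0, 0, 0]], [0.15, [-0.005, -0.24, 0], [0, 0, 0]]]'

```text
clock: 7.7
ee_pos: [597.6, 16.9, 82.8]
eef_rot: [179.3, 39.7, 88.7]
wrist_force: [0.0, -0.3, 1.0]
finger_gap: 0.149
```

```bash
python3 look.py pics/p2.png; python3 car.py
```

```text
7.7 [597.6  16.9  82.8] [179.3  39.7  88.7] [ 0.  -0.3  1. ]
7.9 [597.7  19.1  82.6]
35 [600.2  -4.9] [ 4.5 55.2] 89.1
lane centre x there 597.9282186203003
```

View pics/p2.png

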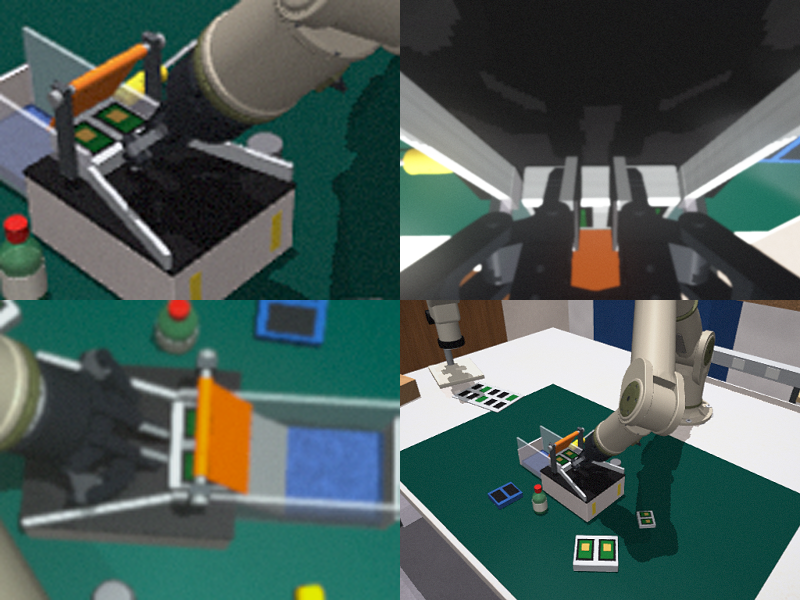

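The flap is riding open on the carrier, and the carrier's rear face is still about 10 mm in front of the axle. The wrist force is near zero, so nothing is jamming. Now the last 30 mm.

Call:
apply_moves --moves '[[0.15, [0, -0.03, 0], [0, 0, 0]], [0.15, [-0.001, -0.06, 0], [0, 0, 0]], [0.15, [-0.001, -0.085, 0], [0, 0, 0]], [0.15, [-0.002, -0.105, 0], [0, 0, 0]], [0.15, [-0.002, -0.12, 0], [0, 0, 0]], [0.15, [-0.002, -0.13, 0], [0, 0, 0]], [0.15, [-0.002, -0.13, 0], [0, 0, 0]], [0.15, [-0.002, -0.13, 0], [0, 0, 0]]]'

```text
clock: 8.7
ee_pos: [597.0, -14.1, 82.5]
eef_rot: [179.3, 39.6, 88.8]
wrist_force: [0.9, -0.3, -0.5]
finger_gap: 0.15
```

```bash
python3 look.py pics/p3.png
```

```text
8.7 [597.  -14.1  82.5] [179.3  39.6  88.8] [ 0.9 -0.3 -0.5]
```

View pics/p3.png

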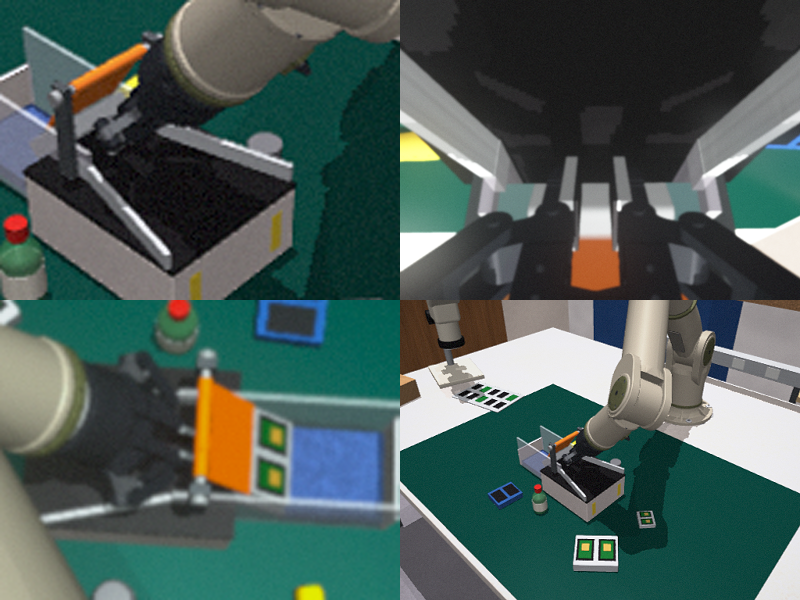

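The carrier has left the fingertips and lies on the ramp with its front edge at the blue bay floor, at (290,470) in the lower-left tile. I'll draw the fingers straight back out.

Call:
apply_moves --moves '[[0.15, [0.001, 0.06, 0.005], [0, 0, 0]], [0.15, [0.002, 0.14, 0.01], [0, 0, 0]], [0.15, [0.003, 0.24, 0.01], [0, 0, 0]], [0.15, [0.005, 0.36, 0.01], [0, 0, 0]], [0.15, [0.007, 0.5, 0.02], [0, 0, 0]], [0.15, [0.01, 0.65, 0.1], [0, 0, 0]], [0.15, [0.01, 0.8, 0.3], [0, 0, 0]], [0.15, [0.01, 0.9, 0.4], [0, 0, 0]], [0.15, [0.01, 0.9, 0.4], [0, 0, 0]], [0.15, [0.01, 0.9, 0.4], [0, 0, 0]]]'

```text
clock: 9.85
ee_pos: [598.9, 215.0, 182.8]
eef_rot: [179.2, 39.4, 89.1]
wrist_force: [0.2, -1.3, -0.7]
finger_gap: 0.153
```

```bash
python3 look.py pics/p4.png
python3 - <<'E'
from h import *
p=bot.read_camera("top")
K=p["camera_matrix"];T=np.linalg.inv(p["world_to_cam"]);z=p["z_map"];v,u=np.mgrid[:384,:512]
W=np.stack([(u-K[0,2])/K[0,0]*z,-(v-K[1,2])/K[1,1]*z,-z],-1)@T[:3,:3].T+T[:3,3]
for y in range(-25,-190,-10):   # height profile along lane
    m=(abs(W[...,0]-597)<25)&(abs(W[...,1]-y)<4)&(W[...,2]<150)
    print(-12-y,W[m][:,2].mean().round(),end="; ")
for q in("carrier","bottle","loupe","spare","driver"):
    print(q,[(world(p,d["bbox"][:2]).round().tolist(),np.round(d["bbox"]).tolist(),round(d["confidence"],2)) for d in bot.spot_in(p,q)])
E
```

```text
9.85 [598.9 215.  182.8] [179.2  39.4  89.1] [ 0.2 -1.3 -0.7]
13 75.0; 23 74.0; 33 74.0; 43 66.0; 53 70.0; 63 69.0; 73 58.0; 83 47.0; 93 34.0; 103 15.0; 113 15.0; 123 15.0; 133 15.0; 143 15.0; 153 15.0; 163 15.0; 173 33.0; carrier [([731.0, 220.0, 26.0], [181.0, 131.0, 58.0, 53.0], 0.92), ([603.0, -83.0, 57.0], [310.0, 186.0, 23.0, 33.0], 0.83), ([567.0, 243.0, 12.0], [167.0, 200.0, 24.0, 30.0], 0.64)]
bottle [([716.0, 8.0, 60.0], [271.0, 136.0, 15.0, 25.0], 0.87)]
loupe [([466.0, 56.0, 41.0], [245.0, 246.0, 24.0, 14.0], 0.68)]
spare [([763.0, -105.0, 14.0], [318.0, 126.0, 28.0, 38.0], 0.67)]
driver [([421.0, -124.0, -1.0], [324.0, 271.0, 11.0, 61.0], 0.75), ([602.0, -29.0, 77.0], [286.0, 184.0, 161.0, 80.0], 0.32)]
```

View pics/p4.png

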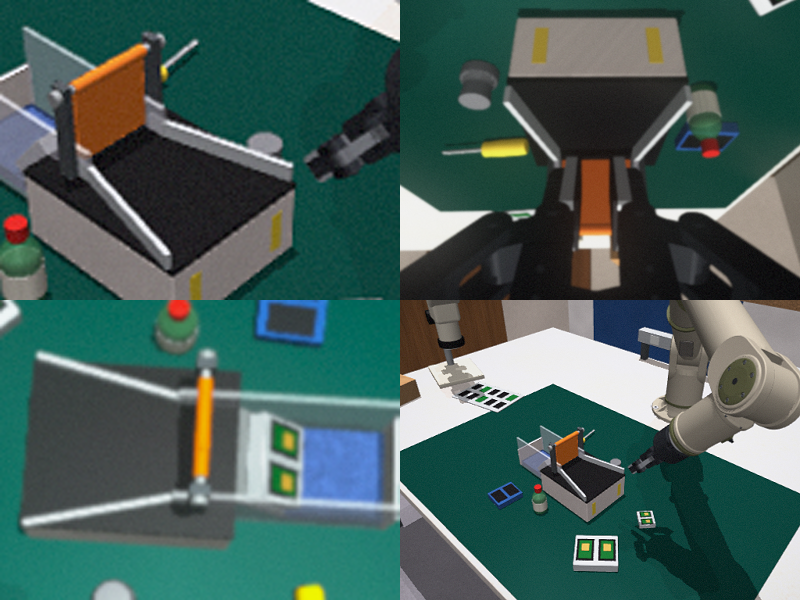

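The measured top surface falls from about 70 mm at x ≈ 58 to about 30 mm at x ≈ 97. A carrier at the ramp foot, leaning on the 50° ramp with its front edge on the bay floor, would give roughly that profile. The flap hangs shut, the bystanders haven't moved, and the robot is clear.

```bash
python3 -c "
from rig import bot
s=bot.observe();print(s['clock'],s['wrist_force'].round(1));print(bot.hand_in())"
```

```text
10.3 [-0.5 -0.9 -0.9]
the job is handed in; nothing more can be done
None
```

The carrier is in the catch bay and the flap is shut behind it. I handed the job in at 10.3 s of the 38 s allowed; the hand-in gives no verdict.

**What I did:** I tilted the fingers about 40° forward and pushed the middle-sized silver carrier from behind, along the deck, under the flap and over the sill. I then drew the fingers straight back out. I only pushed the carrier, never lifted it.

**Last checks:**
- **Carrier:** it leans on the ramp with its front edge at the bay floor. The measured height profile roughly matches that resting pose; its upper edge read about 5 mm low.
- **Flap:** it hangs shut in both the scene and top pictures.
- **Bystanders:** the bottle, loupe and screwdriver were found within about 3 mm of their first positions. The blue spare wasn't found in the first top view. From different cameras it reads (767, -96) before and (763, -105) after. I put that difference down to the change of camera, and it looks unmoved in the pictures.
- **Forces:** every wrist force I read stayed below about 2 N, and the robot ended clear of everything.

One script for checking the carrier's position across the lane gave an unusable result. I replaced it with one that uses the green boards, which put the carrier about 2.6 mm off the lane's centre line, within the 4 mm clearance.

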